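# Pack the planishing caddy

## Robot

A 7-joint arm with a two-finger parallel gripper is mounted at the origin on the work surface. World frame = base frame: x ahead of the robot, y to its left, z up, the work surface at z = 0. Lengths are in m, angles in rad, forces in N, time in s.
With the tool pointing down it reaches from about 0.35 to 0.9 m from the base axis. Payload 8.1 kg.
Tool frame: the origin (TCP) lies where the fingers leave the gripper's body, on its centre line; the fingertips stand 66 mm ahead of it and the grasp point (between the pads) lies 47 mm ahead of it; z points along the fingers, y is the line along which they close (so a half turn about z gives the same grasp; the last joint's range is limited). The gripper opens to 92 mm and grips with 3 to 60 N. Pads are 19 mm wide; open, the fingers measure 130 mm over their backs; the gripper's body (75 mm by 190 mm) begins 47 mm behind the grasp point.
Start: joints at [1.174, 0.434, 0.025, 1.573, -0.012, 1.134, -0.075], TCP at [0.181, -0.598, 0.292] pointing down, gripper open.
Joint ranges: [-2.62, 2.62], [-0.44, 2.09], [-1.27, 1.32], [0.08, 2.57], [-1.32, 4.46], [0.12, 2], [-2.74, 2.74]. Speed limits (rad/s): [2.22, 2.22, 3.01, 3.01, 3.14, 3.14, 3.14].

## Interface

Orientations are given as a rotation vector (axis times angle).
In Python, from cell import arm gives the robot as it stands.
- The arm moves only by the tool send_rows, never from a script. Its argument "motion" is text: rows parted by semicolons, each of 7 numbers parted by spaces: the closure, from 0 (fully open) to 1 (shut), then the shift along the world's x, y, z in m, then the turn, a rotation vector about the world's x, y, z in degrees. A call has 1 to 5 rows; each row shifts and turns the commanded pose from where the row before left it; what a row does not reach is not made up. A row lasts 1/8 s, in which the tool goes at most 62.5 mm and 10.7 degrees, less where a joint would pass 70% of its speed; a pose out of reach is approached as far as the arm can. A call is refused whole if a number of a shift passes 0.0625 or a number of a turn 10.7, either way. A call with a gripper value outside its range is refused whole. The fingers move at their own pace and stop on an object; "force" is the grip in N (left out, the last holds). Time passes only in rows, so rows that do not move let the fingers close. It gives the time, the measured TCP pose, the force, the opening and the grip force at its end, in the units of the state.
- arm.observe(): the state, without advancing time (a new reading comes with each control period).
- arm.get_image(name): name is "scene" or "top" or "wrist"; returns (picture, depth): 480x640x3 uint8, blue, green, red; 480x640 float32, m along the optical axis (not along the pixel's ray), 0 where there is no reading.
- arm.camera_model(name): a dict with "fx", "fy", "cx", "cy" (pixels), "view" (4x4, takes a point from world to camera coordinates). Camera axes: x right, y down, z forward; pixel columns grow to the right and rows downward; lengths in m; the calibration is good to about 2 mm. The wrist camera is an equidistant fisheye: a pixel r from the principal point sees the ray r / f radians off the axis. A picture is of the moment at which its call begins: read the wrist's pose just before it. camera_model takes no time and is no camera call; for the wrist camera it gives the pose at the moment of the call.
- arm.sign_off(): hands the job in; it is judged then, once.
The state is a dict: "clock": time; "joints": joint angles; "dq": joint speeds; "joint_efforts": joint torques, N m; "position": TCP position; "ee_rot": TCP orientation; "force": force on the tool from outside, world axes, zero at the start; "ft_torque": the same for the moment, N m; "width": opening from 0.0 (shut) to 1.0 (fully open); "gripper_force": force on a finger pad.
Only numpy, scipy, OpenCV 4.12 (cv2) and the standard library are available. Lean on these libraries where they do the work, as an engineer would, in place of code of your own. Each camera call takes 0.05 s, during which the arm holds its last target. There are 200 camera calls.

## Task

Pack the caddy for a planishing job: stand each of the three dome-topped steel heads upright in the round wooden seat of its own size (largest in the largest, smallest in the smallest), and lay the steel bench block flat in the rectangular bay. The block lies flush in its wooden holder: press down on the end that hangs over the well so that it tips up, then grip the raised end. Leave the flat-topped head and the hollow-topped head standing where they are.

Things in the scene. Friction and masses are not known exactly. Their poses are not given: they have to be found in the camera images.
- dome_large: Largest domed steel stake head standing on the bench: an upright round cylinder 50 mm in diameter, straight for the lower 28 mm, with a smooth rounded (convex) top, 46 mm high in all, 500 g give or take a third. Origin at the centre of its underside, z axis up. To be gathered.
- dome_medium: Middle domed steel stake head standing on the bench: an upright round cylinder 40 mm in diameter, straight for the lower 28 mm, with a smooth rounded (convex) top, 42 mm high in all, 320 g give or take a third. Origin at the centre of its underside, z axis up. To be gathered.
- dome_small: Smallest domed steel stake head standing on the bench: an upright round cylinder 30 mm in diameter, straight for the lower 28 mm, with a smooth rounded (convex) top, 38 mm high in all, 170 g give or take a third. Origin at the centre of its underside, z axis up. To be gathered.
- flat_head: Look-alike: upright steel cylinder 40 mm in diameter, 42 mm high, with a flat top. Origin at the centre of its underside. Does not belong in the caddy; leave it where it stands (more than 20 mm of movement is a fault).
- cup_head: Look-alike: upright steel cylinder 50 mm in diameter, 44 mm high, with a hollow in its top (dark floor 12 mm down, rim 4.5 mm). Origin at the centre of its underside. Does not belong in the caddy; leave it where it stands (more than 20 mm of movement is a fault).
- bench_block: Steel block 70 x 30 x 16 mm along x, y, z, 260 g; origin at its centre. Starts flat, top 50 mm up, flush in a fixed dark wood holder 110 x 74 x 50 mm centred on it. Its +x end hangs over a well 30 mm deep, its far wall 30 mm high. Closed fingers pressing it there, 32 mm from its centre, 6 to 12 mm down, leave it leaning about 55 degrees, -x end up, to grip across y.
- seat_large: Largest round seat: a dark wooden ring lying in the caddy, bore 66 mm, outside 78 mm, 8 mm high. For the largest dome. Origin at the centre of its underside, on the caddy floor 6 mm above the bench; z up. Fixed; the four rests in the caddy change places from start to start. Caddy: fixed plywood tray 226 mm square, rests in a 2 x 2 grid at 104 mm pitch, walls 20 mm high.
- seat_medium: Middle round seat: a dark wooden ring lying in the caddy, bore 56 mm, outside 68 mm, 8 mm high. For the middle dome. Origin at the centre of its underside, on the caddy floor 6 mm above the bench; z up. Fixed; the four rests in the caddy change places from start to start.
- seat_small: Smallest round seat: a dark wooden ring lying in the caddy, bore 46 mm, outside 58 mm, 8 mm high. For the smallest dome. Origin at the centre of its underside, on the caddy floor 6 mm above the bench; z up. Fixed; the four rests in the caddy change places from start to start.
- bay: Rectangular bay: a dark wooden frame lying in the caddy, 90 x 50 mm inside along its x and y axes, rim 5 mm thick and 6 mm high, for the bench block. Origin at the centre of its underside, on the caddy floor 6 mm above the bench; z up. Fixed; the four rests in the caddy change places from start to start.
Things that resemble listed ones, but are neither listed nor needed, are in the scene too. Leave any green or red look-alike of the dome_medium alone.

How it is judged:
By the outcome, as a careful person would: the job done as asked, in the order asked, and still so for the second after the job is handed in, with the robot touching nothing.
It also fails if it takes over 120 s, if anything falls off the work surface, if the arm or the gripper's body presses on something with over 40 N, if the wrist force passes 120 N, or if a joint passes its speed limit or range.

## Working session

There is one attempt and no reset: what is moved stays moved. The work goes in short steps, Python scripts to look and compute and a tool call to move; the robot and the scene stay as the last step left them, time stands still between calls to the robot, and variables do not carry over. Pictures are saved under pics/ and viewed, at most 14 in all, crops included, and the job is handed in when it is done.

Besides the shell and the picture viewer there is one more tool, called as a command line: name --argument value ..., lists and objects as JSON in quotes. send_rows: Moves the arm, as the interface text tells. Its arguments: {"type":"object","properties":{"motion":{"type":"string"},"force":{"type":"number"}},"required":["motion"]}

```bash
mkdir -p pics; ls
python3 - <<'E'
from cell import arm
import cv2,numpy as np
print(arm.observe())
for n in ("scene","top"):
    p,d=arm.get_image(n); cv2.imwrite(f"pics/{n}0.png",p); np.savez(f"pics/{n}0.npz",p=p,d=d)
    m=arm.camera_model(n); print(n,m, (d>0).mean())
E
```

```text
pics
{'clock': 0.0, 'joints': array([ 1.17434578,  0.43526031,  0.02496589,  1.57408539, -0.01158908,
        1.13397056, -0.07507175]), 'dq': array([ 0.00032811, -0.00085138,  0.00133185, -0.00045943, -0.00026089,
       -0.00030361,  0.00187756]), 'joint_efforts': array([ 4.18532190e-04, -6.67857385e+01,  9.84610990e-01, -3.14459467e+01,
       -6.08460652e-02,  4.32016351e-02,  2.20818333e-04]), 'position': array([ 0.18086647, -0.59784505,  0.29142614]), 'ee_rot': array([-3.10623570e+00, -4.59648899e-01,  5.95883515e-04]), 'force': array([ 0.23919953,  0.04105717, -0.0390749 ]), 'ft_torque': array([ 0.02800363,  0.03086442, -0.00318061]), 'gripper_force': 0.0, 'width': 0.9984258989066631}
scene {'fx': 611.4327719414798, 'fy': 611.4327719414798, 'cx': 321.0914776476789, 'cy': 250.7499447327087, 'view': array([[-4.13977258e-01,  9.10287082e-01,  5.09208924e-04,
         2.70552045e-01],
       [ 6.38478980e-01,  2.90763920e-01, -7.12601526e-01,
        -3.08598185e-01],
       [-6.48820023e-01, -2.94675706e-01, -7.01568818e-01,
         1.42943723e+00],
       [ 0.00000000e+00,  0.00000000e+00,  0.00000000e+00,
         1.00000000e+00]])} 0.9959928385416666
top {'fx': 507.7459147859853, 'fy': 507.7459147859853, 'cx': 318.38002172976303, 'cy': 239.40880637527562, 'view': array([[ 0.01278142, -0.99969818,  0.02098054, -0.07112761],
       [-0.98728611, -0.01594184, -0.15815179,  0.58380043],
       [ 0.15843853, -0.01869239, -0.98719189,  1.01101589],
       [ 0.        ,  0.        ,  0.        ,  1.        ]])} 0.9960091145833333
```

View pics/scene0.png

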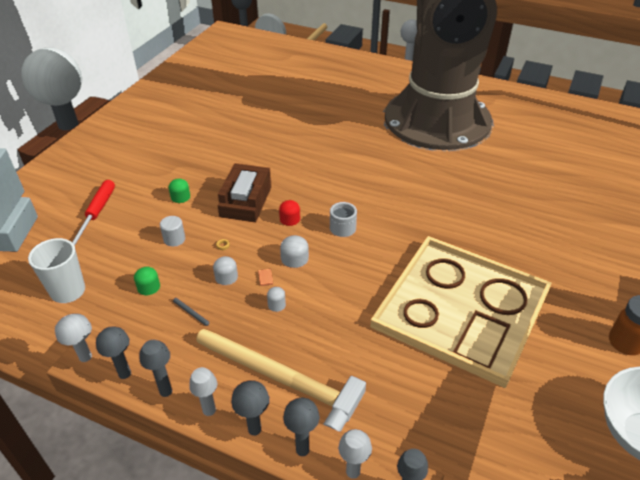

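View pics/top0.png

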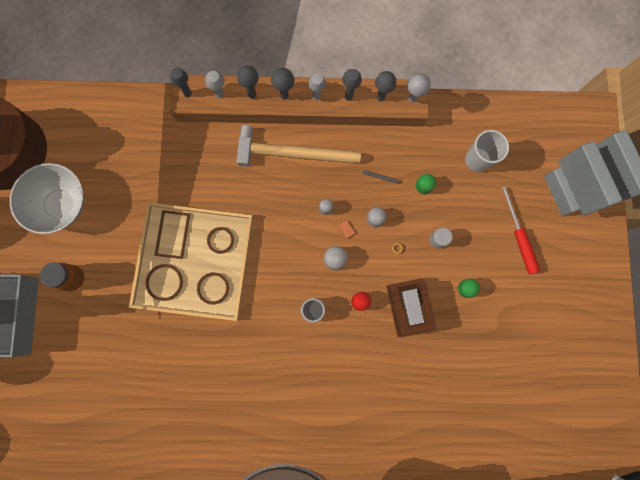

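Candidates in the top view: dome_large (335,258), dome_medium (377,217) and dome_small (327,206) are grey and domed. Look-alikes are flat (442,238), cup (313,310), red (361,300), and green (426,184) and (469,288). The seats are large (164,282), medium (213,288) and small (220,240), with the bay at (172,234). The block is in its holder at (412,307).

```bash
cat > h.py <<'E'
import numpy as np,cv2
from scipy.optimize import least_squares
def ray(m,u,v):
    u=np.asarray(u,float);v=np.asarray(v,float);R=m["view"][:3,:3];t=m["view"][:3,3]
    d=np.stack([(u-m["cx"])/m["fx"],(v-m["cy"])/m["fy"],np.ones_like(u)],-1)
    return -R.T@t, d@R
def plane(m,u,v,z):
    o,d=ray(m,u,v); return o+d*((z-o[2])/d[...,2])[...,None]
def cross(m1,p1,m2,p2):
    o1,d1=ray(m1,*p1);o2,d2=ray(m2,*p2);s=np.linalg.lstsq(np.stack([d1,-d2],1),o2-o1,rcond=None)[0]
    a,b=o1+s[0]*d1,o2+s[1]*d2; return (a+b)/2,np.linalg.norm(a-b)
def cloud(m,dep):
    v,u=np.mgrid[:480,:640];o,d=ray(m,u,v);return o+d*dep[...,None]
def proj(m,P):
    c=m["view"][:3,:3]@P+m["view"][:3,3];return np.array([m["cx"]+m["fx"]*c[0]/c[2],m["cy"]+m["fy"]*c[1]/c[2]])
def circ(xy):
    f=lambda p:np.hypot(xy[:,0]-p[0],xy[:,1]-p[1])-p[2]
    c=xy.mean(0);return least_squares(f,[*c,.02],loss="soft_l1",f_scale=.001).x
E
python3 - <<'E'
from cell import arm
from h import *
M={n:arm.camera_model(n) for n in("top","scene")}
I={n:np.load(f"pics/{n}0.npz") for n in M}
C={n:cloud(M[n],I[n]["d"]) for n in M}
seeds=dict(large=(335,258),medium=(377,217),small=(327,206),flat=(442,238),cup=(313,310),red=(361,300),green1=(426,184),green2=(469,288))
for k,s in seeds.items():
    c=C["top"][s[1],s[0]]
    for n in M:
        q=C[n].reshape(-1,3);q=q[(np.hypot(*(q-c)[:,:2].T)<.035)]
        top=np.percentile(q[:,2],99.5);w=q[(q[:,2]>.008)&(q[:,2]<.026)]
        t=q[q[:,2]>top-.004]
        print(k,n,"top %.4f"%top,"apex",t.mean(0)[:2].round(4),"sidecirc",circ(w).round(4) if len(w)>20 else None,len(w))
    # table depth bias
# rests: dark mask
z=.014
for n in M:
    p=I[n]["p"];g=p.max(2); X=C[n]
    c=plane(M["top"],190,262,0.006)
    m=((g<95)&(np.hypot(X[...,0]-c[0],X[...,1]-c[1])<.16)&(X[...,2]<.03)).astype(np.uint8)
    cs,h=cv2.findContours(m,cv2.RETR_CCOMP,cv2.CHAIN_APPROX_NONE)
    for i,k in enumerate(cs):
        if len(k)<40: continue
        k=k[:,0];P=plane(M[n],k[:,0],k[:,1],z)
        print(n,"outer" if h[0][i][3]<0 else "hole",len(k),"px",k.mean(0).round(1),"circ",circ(P[:,:2]).round(4),"rect",cv2.minAreaRect((P[:,:2]*1000).astype(np.float32)))
for n in M:
    p=I[n]["p"]; 
    u,v=proj(M[n],C["top"][307,413]).astype(int); cr=p[v-45:v+45,u-60:u+60]; cv2.imwrite(f"pics/blk_{n}.png",cv2.resize(cr,None,fx=3.3,fy=3.3,interpolation=cv2.INTER_CUBIC)); print(n,u,v)
    u,v=proj(M[n],C["top"][217,360]).astype(int); cr=p[v-60:v+60,u-80:u+80]; cv2.imwrite(f"pics/dm_{n}.png",cv2.resize(cr,None,fx=2.4,fy=2.4,interpolation=cv2.INTER_CUBIC))
a=[cv2.imread(f"pics/{k}.png") for k in("blk_top","blk_scene","dm_top","dm_scene")]
a=[cv2.resize(x,(398,298)) for x in a]
cv2.imwrite("pics/mix1.png",np.vstack([np.hstack(a[:2]),np.hstack(a[2:])]))
E
```

```text
large top top 0.0477 apex [ 0.5502 -0.0983] sidecirc [ 0.5501 -0.0997  0.0245  0.02  ] 23
large scene top 0.0478 apex [ 0.5524 -0.0979] sidecirc [ 0.5499 -0.0994  0.0246  0.02  ] 193
medium top top 0.0444 apex [ 0.6403 -0.1868] sidecirc [ 0.642  -0.1881  0.0202  0.02  ] 33
medium scene top 0.0433 apex [ 0.6424 -0.1855] sidecirc [ 0.6411 -0.1872  0.0193  0.02  ] 160
small top top 0.0391 apex [ 0.6616 -0.0783] sidecirc [ 0.6621 -0.0782  0.0146  0.02  ] 26
small scene top 0.0394 apex [ 0.6635 -0.0772] sidecirc [ 0.6617 -0.0777  0.0145  0.02  ] 126
flat top top 0.0451 apex [ 0.5964 -0.3247] sidecirc [ 0.597  -0.3264  0.0198  0.02  ] 42
flat scene top 0.0451 apex [ 0.5975 -0.3248] sidecirc [ 0.5967 -0.3256  0.0194  0.02  ] 154
cup top top 1.0919 apex [ 0.4171 -0.0429] sidecirc None 0
cup scene top 0.0470 apex [ 0.4405 -0.0507] sidecirc [ 0.4389 -0.0526  0.0246  0.02  ] 192
red top top 0.0441 apex [ 0.4595 -0.1544] sidecirc None 16
red scene top 0.0440 apex [ 0.4616 -0.1538] sidecirc [ 0.4588 -0.1549  0.0199  0.02  ] 148
green1 top top 0.0433 apex [ 0.7161 -0.2957] sidecirc [ 0.7172 -0.297
[... 1441 characters left out ...]
2935791016)
scene outer 56 px [424.7 304.4] circ [0.5886 0.1484 0.0241] rect ((570.2267456054688, 150.15179443359375), (43.88407897949219, 15.600885391235352), 84.3765640258789)
scene outer 198 px [504.8 297.8] circ [0.4986 0.2621 0.036 ] rect ((498.4034423828125, 264.2806091308594), (71.109619140625, 78.4191665649414), 68.69742584228516)
scene outer 73 px [438.5 281.8] circ [0.4869 0.1594 0.0314] rect ((508.8135681152344, 153.23538208007812), (58.24906539916992, 22.103286743164062), 74.3550796508789)
scene outer 69 px [449.  264.2] circ [0.4852 0.1595 0.0291] rect ((465.4993896484375, 161.14874267578125), (55.753997802734375, 23.208131790161133), 85.77574920654297)
top 413 307
scene 243 180
```

View pics/mix1.png

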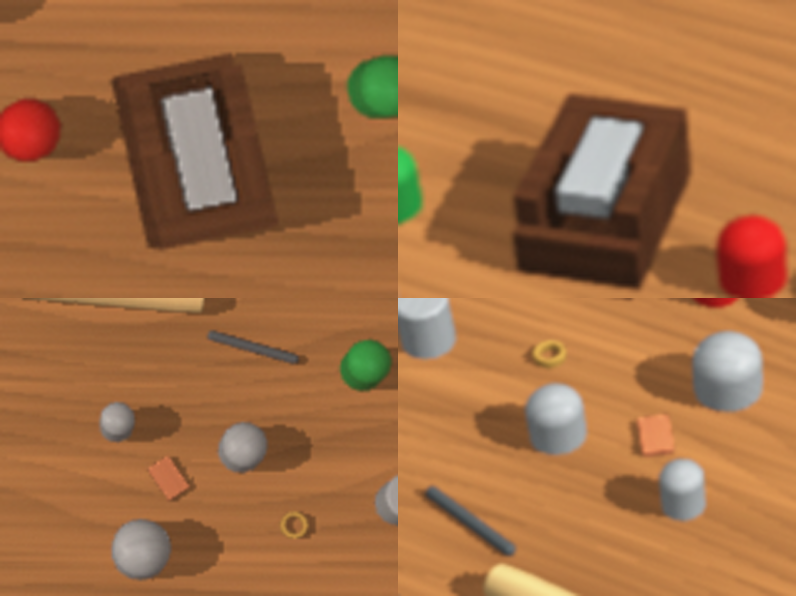

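The crop confirms the three grey domes: top-view dome_large is the biggest, medium is beside the brass ring, small is beside the copper chip. The block's overhanging end points to world +x, away from the base, at about (406,289) in the top view. One more measurement for rests and block.

Run:
```python
from cell import arm
from h import *
M={n:arm.camera_model(n) for n in("top","scene")}
I={n:np.load(f"pics/{n}0.npz") for n in M}
est=dict(large=(.496,.261,.039),medium=(.4845,.158,.034),small=(.589,.148,.029),bay=(.600,.2515,.062))
ctr={}
for n in M:
    p=I[n]["p"];g=p.min(2)  # blue: ply light, ring dark
    bh=p[...,2]  # red
    v,u=np.mgrid[:480,:640];X=plane(M[n],u,v,.014)
    for k,(x,y,r) in est.items():
        D=np.hypot(X[...,0]-x,X[...,1]-y)
        near=(D<r+.008); floor=np.percentile(bh[near],80)
        m=((bh<floor*.62)&near&(D>(r-.014 if k!="bay" else 0))).astype(np.uint8)
        yy,xx=np.nonzero(m);P=X[m>0][:,:2]
        if k!="bay":
            c=circ(P);u0=proj(M[n],np.array([c[0],c[1],.014]));ctr[k,n]=u0
            print(k,n,len(P),c.round(4))
        else:
            r_=cv2.minAreaRect((P*1000).astype(np.float32));print(k,n,len(P),r_);ctr[k,n]=proj(M[n],np.array([*np.array(r_[0])/1000,.012]))
    hsv=cv2.cvtColor(p,cv2.COLOR_BGR2HSV)
    Xb=plane(M[n],u,v,.05);m=((hsv[...,1]<60)&(hsv[...,2]>130)&(np.hypot(Xb[...,0]-.4655,Xb[...,1]+.263)<.06)).astype(np.uint8)
    cs=max(cv2.findContours(m,0,1)[0],key=cv2.contourArea)
    P=plane(M[n],cs[:,0,0],cs[:,0,1],.05);q=cv2.minAreaRect((P[:,:2]*1000).astype(np.float32))
    print("block",n,q,"depthz",np.median(cloud(M[n],I[n]["d"])[m>0][:,2]));ctr["block",n]=proj(M[n],np.array([*np.array(q[0])/1000,.05]))
for k in("large","medium","small","bay","block"):
    print(k,"tri",*cross(M["top"],ctr[k,"top"],M["scene"],ctr[k,"scene"]))
print(arm.camera_model("wrist"))
from scipy.spatial.transform import Rotation as R
print(R.from_rotvec(arm.observe()["ee_rot"]).as_matrix().round(3))
```

```text
large top 375 [0.494  0.2609 0.036 ]
medium top 284 [0.4828 0.1576 0.0306]
small top 234 [0.5858 0.1464 0.0258]
bay top 699 ((601.2308959960938, 263.1981506347656), (90.08659362792969, 139.46595764160156), 84.09660339355469)
block top ((448.3769836425781, -256.9365539550781), (68.90948486328125, 30.3673152923584), 12.147138595581055) depthz 0.049511336579065035
large scene 571 [0.498  0.2617 0.0359]
medium scene 406 [0.4869 0.1585 0.0308]
small scene 390 [0.59   0.1476 0.0258]
bay scene 1005 ((601.9653930664062, 258.6895446777344), (84.21778106689453, 139.3277130126953), 77.10919952392578)
block scene ((449.24578857421875, -256.1582946777344), (72.90235900878906, 32.644840240478516), 12.544937133789062) depthz 0.04999697466231151
large tri [0.49427279 0.26177855 0.01023885] 0.00029709623943131863
medium tri [0.48307362 0.15814639 0.01019301] 0.0004224803461198422
small tri [0.58650789 0.147046   0.00994057] 0.00017946742462235558
bay tri [0.60161899 0.26076314 0.01280011] 0.004423522359379556
block tri [ 0.44833316 -0.2569593   0.04911917] 0.00033951500887500043
{'fx': 371.64829954431775, 'fy': 371.64829954431775, 'cx': 315.3615507748297, 'cy': 244.46654837749767, 'view': array([[ 0.28954167, -0.95716259, -0.00232223, -0.62376606],
       [-0.92637284, -0.28083656,  0.25092664, -0.03113826],
       [-0.24082977, -0.07050246, -0.96800332,  0.39129762],
       [ 0.        ,  0.        ,  0.        ,  1.        ]])}
[[ 0.957  0.29  -0.001]
 [ 0.29  -0.957  0.001]
 [-0.    -0.001 -1.   ]]
```

Grasp targets: large (0.550,-0.0995), medium (0.6415,-0.1875), small (0.662,-0.078). Seats: large (0.496,0.261), medium (0.485,0.158), small (0.588,0.147). Bay (0.599,0.2505) at about -6°. Block (0.449,-0.2565) at 12.3°. Moving.

send_rows --motion "0 0.031 0.042 -0.01 0 0 -4.6;0 0.031 0.042 -0.01 0 0 0;0 0.031 0.042 -0.01 0 0 0;0 0.031 0.042 -0.01 0 0 0;0 0.031 0.042 -0.01 0 0 0" --force 30

```text
clock: 0.72
position: [0.3367, -0.3867, 0.2418]
ee_rot: [-3.124, -0.335, 0.0]
force: [1.4, 0.2, 0.3]
width: 1.001
gripper_force: 0.0
```

send_rows --motion "0 0.031 0.042 -0.01 0 0 0;0 0.031 0.042 -0.01 0 0 0;0 0.031 0.042 -0.01 0 0 0;0 0.031 0.042 -0.01 0 0 0;0 0.031 0.042 -0.01 0 0 0"

```text
clock: 1.35
position: [0.4916, -0.1768, 0.1918]
ee_rot: [3.124, 0.334, -0.0]
force: [1.0, 0.0, -0.3]
width: 1.006
gripper_force: 0.0
```

send_rows --motion "0 0.03 0.041 -0.02 0 0 0;0 0.029 0.038 -0.02 0 0 0;0 0 0 0 0 0 0;0 0 0 0 0 0 0"

```text
clock: 1.85
position: [0.5494, -0.0998, 0.1519]
ee_rot: [3.123, 0.335, -0.002]
force: [0.4, -1.0, -0.1]
width: 1.0
gripper_force: 0.0
```

send_rows --motion "0 0.0005 0 -0.03 0 0 0;0 0 0 -0.03 0 0 0;0 0 0 -0.014 0 0 0;0.3 0 0 0 0 0 0;0.6 0 0 0 0 0 0"

```text
clock: 2.48
position: [0.551, -0.0997, 0.0793]
ee_rot: [3.123, 0.334, 0.002]
force: [0.4, -0.0, 0.6]
width: 0.833
gripper_force: 0.0
```

send_rows --motion "0.9 0 0 0 0 0 0;0.9 0 0 0 0 0 0;0.9 0 0 0 0 0 0;0.9 0 0 0 0 0 0"

```text
clock: 2.98
position: [0.5508, -0.0995, 0.0787]
ee_rot: [3.123, 0.334, 0.001]
force: [0.1, -0.2, 5.0]
width: 0.535
gripper_force: 30.0
```

send_rows --motion "0.9 0 0 0.03 0 0 0;0.9 0 0 0.04 0 0 0;0.9 -0.005 0.03 0.02 0 0 0;0.9 -0.006 0.04 0 0 0 0;0.9 -0.006 0.04 0 0 0 0"

```text
clock: 3.6
position: [0.5327, 0.0118, 0.168]
ee_rot: [-3.124, -0.334, 0.001]
force: [0.9, 1.2, -4.2]
width: 0.534
gripper_force: 30.0
```

send_rows --motion "0.9 -0.006 0.04 0 0 0 0;0.9 -0.006 0.04 0 0 0 0;0.9 -0.006 0.04 0 0 0 0;0.9 -0.006 0.04 0 0 0 0;0.9 -0.006 0.04 0 0 0 0"

```text
clock: 4.22
position: [0.5025, 0.2118, 0.1676]
ee_rot: [3.123, 0.335, -0.002]
force: [0.2, -0.3, -3.5]
width: 0.539
gripper_force: 30.0
```

send_rows --motion "0.9 -0.006 0.03 0 0 0 0;0.9 -0.002 0.0205 0 0 0 0;0.9 0 0 0 0 0 0;0.9 0 0 0 0 0 0"

```text
clock: 4.72
position: [0.4957, 0.2598, 0.1679]
ee_rot: [3.123, 0.332, -0.001]
force: [-0.3, -0.2, -3.9]
width: 0.535
gripper_force: 30.0
```

send_rows --motion "0.9 0 0.001 -0.03 0 0 0;0.9 0 0 -0.03 0 0 0;0.9 0 0 -0.015 0 0 0;0.9 0 0 -0.005 0 0 0;0.9 0 0 -0.0025 0 0 0"

```text
clock: 5.35
position: [0.496, 0.2622, 0.0862]
ee_rot: [-3.124, -0.334, -0.001]
force: [0.2, -0.2, -3.7]
width: 0.536
gripper_force: 30.0
```

send_rows --motion "0.9 0 0 -0.001 0 0 0;0.9 0 0 0 0 0 0"

```text
clock: 5.6
position: [0.4958, 0.2625, 0.0853]
ee_rot: [-3.123, -0.335, -0.001]
force: [0.0, -0.3, -4.8]
width: 0.539
gripper_force: 30.0
```

Release, then lift.

send_rows --motion "0.9 0 -0.001 -0.0015 0 0 0;0.45 0 0 0 0 0 0;0.36 0 0 0 0 0 0;0.36 0 0 0 0 0 0;0.36 0 0 0.03 0 0 0"

```text
clock: 6.22
position: [0.4944, 0.2604, 0.1118]
ee_rot: [3.122, 0.334, -0.006]
force: [0.1, 0.2, 0.6]
width: 0.64
gripper_force: 0.0
```

send_rows --motion "0.3 0 0 0.05 0 0 0;0 0.015 -0.04 0 0 0 0;0 0.015 -0.05 0 0 0 0;0 0.015 -0.05 0 0 0 0;0 0.015 -0.05 0 0 0 0"

```text
clock: 6.85
position: [0.5559, 0.0695, 0.1633]
ee_rot: [3.124, 0.335, 0.0]
force: [1.3, -0.2, 0.2]
width: 0.997
gripper_force: 0.0
```

send_rows --motion "0 0.017 -0.05 0 0 0 0;0 0.017 -0.05 0 0 0 0;0 0.017 -0.05 0 0 0 0;0 0.017 -0.05 0 0 0 0;0 0.017 -0.05 0 0 0 0"

```text
clock: 7.48
position: [0.6408, -0.1805, 0.1632]
ee_rot: [3.124, 0.335, 0.0]
force: [1.4, 0.7, -0.0]
width: 1.001
gripper_force: 0.0
```

send_rows --motion "0 0 -0.007 -0.02 0 0 0;0 0 0 -0.035 0 0 0;0 0 0 -0.03 0 0 0;0 0 0 0 0 0 0"

```text
clock: 7.98
position: [0.6384, -0.1846, 0.0754]
ee_rot: [-3.121, -0.336, 0.008]
force: [0.5, -0.4, 0.5]
width: 1.0
gripper_force: 0.0
```

send_rows --motion "0.5 0 0 0 0 0 0;0.95 0 0 0 0 0 0;0.95 0 0 0 0 0 0;0.95 0 0 0 0 0 0;0.95 0 0 0 0 0 0"

```text
clock: 8.6
position: [0.6405, -0.1858, 0.0785]
ee_rot: [3.124, 0.335, 0.0]
force: [-0.4, 0.3, -0.5]
width: 0.504
gripper_force: 0.0
```

send_rows --motion "0.95 0 0 0 0 0 0;0.95 0 0 0 0 0 0;0.95 0 0 0 0 0 0;0.95 0 0 0.03 0 0 0;0.95 0 0 0.04 0 0 0"

```text
clock: 9.22
position: [0.6392, -0.185, 0.1472]
ee_rot: [-3.122, -0.335, 0.006]
force: [0.0, -0.6, -2.7]
width: 0.417
gripper_force: 30.0
```

send_rows --motion "0.95 -0.015 0.035 0.02 0 0 0;0.95 -0.018 0.04 0 0 0 0;0.95 -0.018 0.04 0 0 0 0;0.95 -0.018 0.04 0 0 0 0;0.95 -0.018 0.04 0 0 0 0"

```text
clock: 9.85
position: [0.5522, 0.0108, 0.1678]
ee_rot: [-3.123, -0.335, 0.002]
force: [0.7, 1.3, -3.1]
width: 0.421
gripper_force: 30.0
```

send_rows --motion "0.95 -0.018 0.04 0 0 0 0;0.95 -0.018 0.04 0 0 0 0;0.95 -0.018 0.04 0 0 0 0;0.95 -0.0145 0.029 0 0 0 0;0.95 0 0 0 0 0 0"

```text
clock: 10.48
position: [0.483, 0.1613, 0.168]
ee_rot: [-3.122, -0.343, 0.002]
force: [0.7, 0.3, -3.1]
width: 0.415
gripper_force: 30.0
```

send_rows --motion "0.95 0 0 0 0 0 0"

```text
clock: 10.6
position: [0.4848, 0.1578, 0.168]
ee_rot: [3.123, 0.335, -0.001]
force: [-0.2, -0.7, -2.6]
width: 0.421
gripper_force: 30.0
```

send_rows --motion "0.95 0 0 -0.03 0 0 0;0.95 0 0 -0.03 0 0 0;0.95 0 0 -0.015 0 0 0;0.95 0 0 -0.005 0 0 0;0.95 0 0 -0.0025 0 0 0"

```text
clock: 11.22
position: [0.4855, 0.1582, 0.0861]
ee_rot: [-3.124, -0.334, -0.001]
force: [0.1, 0.3, -3.0]
width: 0.414
gripper_force: 30.0
```

send_rows --motion "0.95 0 0 -0.0015 0 0 0;0.55 0 0 0 0 0 0;0.45 0 0 0 0 0 0;0.45 0 0 0 0 0 0;0.45 0 0 0.03 0 0 0"

```text
clock: 11.85
position: [0.4838, 0.1578, 0.1132]
ee_rot: [3.123, 0.335, -0.006]
force: [0.5, -0.3, 0.4]
width: 0.548
gripper_force: 0.0
```

send_rows --motion "0.3 0 0 0.05 0 0 0;0 0.035 -0.04 0 0 0 0;0 0.035 -0.045 0 0 0 0;0 0.035 -0.05 0 0 0 0;0 0.035 -0.05 0 0 0 0"

```text
clock: 12.48
position: [0.626, -0.0283, 0.1646]
ee_rot: [-3.124, -0.335, -0.001]
force: [0.4, 0.8, 0.2]
width: 0.988
gripper_force: 0.0
```

send_rows --motion "0 0.035 -0.05 0 0 0 0;0 0.002 -0.001 0 0 0 0;0 0 0 0 0 0 0;0 0 0 0 0 0 0"

```text
clock: 12.98
position: [0.6614, -0.0758, 0.1643]
ee_rot: [-3.122, -0.338, 0.001]
force: [0.6, 0.5, -0.5]
width: 0.999
gripper_force: 0.0
```

send_rows --motion "0 0 0 -0.03 0 0 0;0 0 0 -0.03 0 0 0;0 0 0 -0.026 0 0 0;0.5 0 0 0 0 0 0;0.95 0 0 0 0 0 0"

```text
clock: 13.6
position: [0.6624, -0.0769, 0.0795]
ee_rot: [-3.123, -0.336, -0.002]
force: [0.6, -0.2, 0.6]
width: 0.831
gripper_force: 0.0
```

send_rows --motion "0.97 0 0 0 0 0 0;0.97 0 0 0 0 0 0;0.97 0 0 0 0 0 0;0.97 0 0 0 0 0 0;0.97 0 0 0 0 0 0"

```text
clock: 14.22
position: [0.662, -0.0779, 0.0783]
ee_rot: [3.124, 0.334, 0.0]
force: [-0.2, -0.9, 0.6]
width: 0.312
gripper_force: 30.0
```

send_rows --motion "0.97 0 0 0 0 0 0;0.97 0 0 0 0 0 0"

```text
clock: 14.48
position: [0.662, -0.0779, 0.0783]
ee_rot: [3.124, 0.334, 0.0]
force: [0.2, 0.1, 1.2]
width: 0.31
gripper_force: 30.0
```

send_rows --motion "0.97 0 0 0.03 0 0 0;0.97 0 0 0.04 0 0 0;0.97 -0.012 0.035 0.02 0 0 0;0.97 -0.013 0.04 0 0 0 0;0.97 -0.013 0.04 0 0 0 0"

```text
clock: 15.1
position: [0.6233, 0.0384, 0.1683]
ee_rot: [-3.124, -0.334, 0.0]
force: [0.0, 0.9, -1.5]
width: 0.314
gripper_force: 30.0
```

send_rows --motion "0.97 -0.013 0.04 0 0 0 0;0.97 -0.013 0.04 0 0 0 0;0.97 -0.01 0.03 0 0 0 0;0.97 0 0 0 0 0 0;0.97 0 0 0 0 0 0"

```text
clock: 15.72
position: [0.5879, 0.1465, 0.168]
ee_rot: [3.123, 0.334, -0.001]
force: [0.3, -0.3, -1.8]
width: 0.308
gripper_force: 30.0
```

send_rows --motion "0.97 0 0 -0.03 0 0 0;0.97 0 0 -0.03 0 0 0;0.97 0 0 -0.015 0 0 0;0.97 0 0 -0.005 0 0 0;0.97 0 0 -0.0025 0 0 0"

```text
clock: 16.35
position: [0.5885, 0.1471, 0.0862]
ee_rot: [-3.124, -0.334, -0.001]
force: [0.1, 0.8, -1.3]
width: 0.308
gripper_force: 30.0
```

send_rows --motion "0.97 0 0 -0.0015 0 0 0;0.65 0 0 0 0 0 0;0.55 0 0 0 0 0 0;0.55 0 0 0 0 0 0;0.55 0 0 0.03 0 0 0"

```text
clock: 16.98
position: [0.5866, 0.1468, 0.1128]
ee_rot: [3.123, 0.335, -0.006]
force: [-0.7, 0.1, 0.4]
width: 0.45
gripper_force: 0.0
```

send_rows --motion "0.6 0 0 0.05 0 0 0;1 -0.01 -0.04 0 0 0 0;1 -0.014 -0.05 0 0 0 0;1 -0.014 -0.05 0 0 0 0;1 -0.014 -0.05 0 0 0 0"

```text
clock: 17.6
position: [0.5355, -0.0442, 0.1646]
ee_rot: [3.123, 0.335, 0.001]
force: [0.7, -1.1, 0.4]
width: 0.027
gripper_force: 0.0
```

send_rows --motion "1 -0.014 -0.05 0 0 0 0;1 -0.014 -0.05 0 0 0 0;1 -0.014 -0.05 0 0 0 0;1 -0.014 -0.05 0 0 0 0;1 0 0 0 0 0 0"

```text
clock: 18.23
position: [0.478, -0.2477, 0.1644]
ee_rot: [3.123, 0.322, -0.001]
force: [0.3, 1.0, 0.6]
width: 0.005
gripper_force: 0.0
```

Run:
```python
from cell import arm
from h import *
p,d=arm.get_image("top"); cv2.imwrite("pics/t1.png",p[190:340,120:460])
p2,d=arm.get_image("scene")
p3,d=arm.get_image("wrist"); o=arm.observe();print(o["position"],o["ee_rot"],o["width"])
a=cv2.resize(p[200:325,125:260],(400,300));b=cv2.resize(p2[230:390,365:560],(400,300));c=cv2.resize(p3,(400,300));e=cv2.resize(p2[130:250,170:330],(400,300))
cv2.imwrite("pics/mix2.png",np.vstack([np.hstack([a,b]),np.hstack([c,e])]))
```

```text
[ 0.48031549 -0.24188214  0.1643598 ] [-3.12314132e+00 -3.35573349e-01 -7.31609060e-04] 0.008108119986860165
```

View pics/mix2.png

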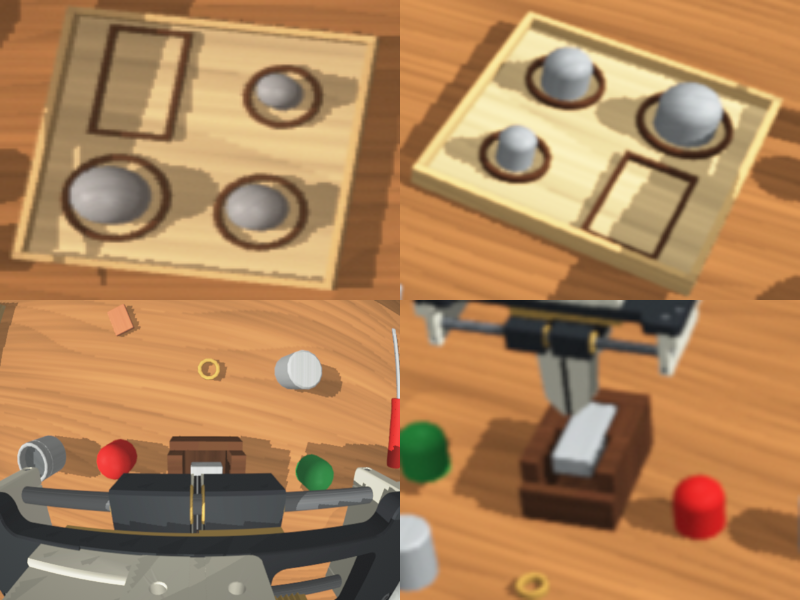

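All three domes stand in their own seats. Now the press.

send_rows --motion "1 0 -0.0075 -0.02 0 0 0;1 0 0 -0.02 0 0 0;1 0 0 0 0 0 0;1 0 0 0 0 0 0"

```text
clock: 18.88
position: [0.4807, -0.2493, 0.1249]
ee_rot: [-3.123, -0.337, -0.001]
force: [0.2, -1.0, -0.1]
width: 0.004
gripper_force: 0.0
```

send_rows --motion "1 0 0 -0.004 0 0 0;1 0 0 -0.004 0 0 0;1 0 0 -0.004 0 0 0;1 0 0 -0.003 0 0 0;1 0 0 -0.002 0 0 0"

```text
clock: 19.5
position: [0.4798, -0.2502, 0.1069]
ee_rot: [-3.124, -0.335, 0.001]
force: [-0.2, 0.1, -0.0]
width: 0.003
gripper_force: 0.0
```

Run:
```python
from cell import arm
from h import *
p2,d=arm.get_image("scene");p,d=arm.get_image("top");o=arm.observe();print(o["position"],o["force"])
cv2.imwrite("pics/mix3.png",np.hstack([cv2.resize(p2[130:250,170:330],(400,300)),cv2.resize(p[260:350,350:470],(400,300))]))
```

```text
[ 0.4798348  -0.25020003  0.10697054] [-0.05716414  0.03142583  0.06389493]
```

View pics/mix3.png

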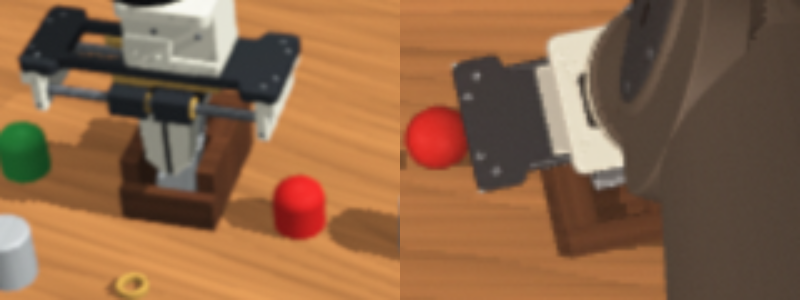

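The block has tipped: in the left view it stands steeply behind the fingers, near (185,165). I'll lift off and measure it.

send_rows --motion "1 0.001 0 0.02 0 0 0;1 0.005 0 0.03 0 0 0;0 0.03 0.01 0.05 0 0 0;0 0.06 0.04 0.03 0 0 0;0 0.06 0.05 0 0 0 0"

```text
clock: 20.23
position: [0.6143, -0.1689, 0.2344]
ee_rot: [3.122, 0.33, 0.008]
force: [1.5, -0.4, -0.7]
width: 0.283
gripper_force: 0.0
```

send_rows --motion "0 0.02 0.06 0 0 0 0;0 0 0.06 0 0 0 0;0 0 0 0 0 0 0"

```text
clock: 20.6
position: [0.6319, -0.0413, 0.2313]
ee_rot: [-3.118, -0.349, -0.001]
force: [0.1, -1.2, 0.5]
width: 0.607
gripper_force: 0.0
```

Run:
```python
from cell import arm
from h import *
M={n:arm.camera_model(n) for n in("top","scene")}
a=np.deg2rad(12.3);ex=np.array([np.cos(a),np.sin(a)]);ey=np.array([-ex[1],ex[0]]);c0=np.array([.4488,-.2566])
out=[]
for n in M:
    p,d=arm.get_image(n);X=cloud(M[n],d);hsv=cv2.cvtColor(p,cv2.COLOR_BGR2HSV)
    L=(X[...,:2]-c0);m=(np.hypot(L[...,0],L[...,1])<.06)&(hsv[...,1]<70)&(hsv[...,2]>70)&(X[...,2]>.02)&(X[...,2]<.13)
    Q=X[m];l=np.c_[(Q[:,:2]-c0)@ex,(Q[:,:2]-c0)@ey,Q[:,2]]
    print(n,len(l));print(l[l[:,2].argsort()[::-1][::max(1,len(l)//18)]].round(4)*1000)
    v,u=np.nonzero(m);print("px",u.min(),u.max(),v.min(),v.max())
    s=slice(130,250),slice(170,330)
    if n=="top": s=slice(260,350),slice(350,470)
    out.append(cv2.resize(p[s],(400,300),interpolation=cv2.INTER_CUBIC))
print(arm.observe()["position"])
cv2.imwrite("pics/mix4.png",np.hstack(out))
```

```text
top 390
[[ -5.8  -9.7  71.6]
 [ -7.4   2.2  67.9]
 [ -3.4  11.3  66.3]
 [ -3.5   0.7  64.7]
 [ -0.9  -6.6  63. ]
 [  1.4  -5.4  61.6]
 [-12.7 -14.7  60.5]
 [-17.   -5.9  58.4]
 [-17.3  12.4  55.8]
 [  8.1   5.9  52.8]
 [  8.9  -1.4  49.1]
 [ 10.4  -4.4  46.4]
 [ 15.2  -1.9  43.6]
 [ 16.5   3.4  39.8]
 [ 19.3   6.3  36.3]
 [ 19.   14.3  32.9]
 [ 27.1  11.6  28.4]
 [ 27.9  -6.5  25.4]
 [ 28.3  -5.2  21.7]]
px 400 423 291 316
scene 204
[[  3.3  10.   59.3]
 [  3.6  11.7  55. ]
 [ 12.  -32.   51.8]
 [ -7.2  14.   49.6]
 [  8.8  12.6  47. ]
 [ 19.8   9.2  38. ]
 [ 25.2  14.7  35.9]
 [ 20.4   1.1  34.6]
 [ 47.5  17.3  32.4]
 [ 20.6   8.9  31.1]
 [ 44.4   4.2  29.9]
 [ 29.2  -6.8  27.9]
 [ 22.    0.8  25.8]
 [ 24.9   9.6  24.8]
 [ 25.8   1.8  24.1]
 [ 31.6  11.5  23.1]
 [ 10.4 -23.6  22.3]
 [ 30.9  -8.9  21.4]
 [ 31.   -0.9  20.4]]
px 226 252 180 206
[ 0.63166445 -0.04841424  0.23123067]
```

View pics/mix4.png

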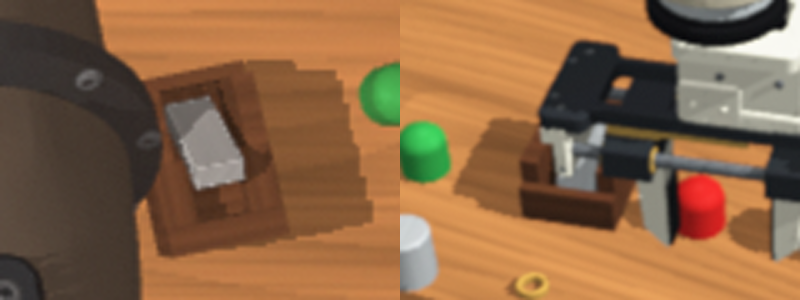

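The block leans about 55° with its raised end near local x -7 to -20 mm and z 55–71 mm. Next: grip vertically with the fingertips at z≈0.053.

send_rows --motion "0 -0.038 -0.042 -0.006 0 0 0;0 -0.038 -0.042 -0.006 0 0 0;0 -0.038 -0.042 -0.006 0 0 0;0 -0.038 -0.042 -0.006 0 0 0;0 -0.038 -0.042 -0.006 0 0 0" --force 50

```text
clock: 21.32
position: [0.4394, -0.2622, 0.2014]
ee_rot: [3.123, 0.329, 0.0]
force: [1.4, -1.0, -0.1]
width: 1.002
gripper_force: 0.0
```

send_rows --motion "0 0 0 0 0 0 0;0 0 0 0 0 0 0"

```text
clock: 21.58
position: [0.4414, -0.2601, 0.2015]
ee_rot: [3.124, 0.33, 0.001]
force: [1.0, 0.0, 0.2]
width: 1.003
gripper_force: 0.0
```

send_rows --motion "0 0 0.002 -0.03 0 0 0;0 0 0 -0.03 0 0 0;0 0 0 -0.015 0 0 0;0 0 0 -0.0065 0 0 0;0 0 0 0 0 0 0"

```text
clock: 22.2
position: [0.4422, -0.2568, 0.12]
ee_rot: [3.124, 0.335, 0.0]
force: [0.5, 0.3, 0.6]
width: 1.001
gripper_force: 0.0
```

send_rows --motion "0.5 0 0 -0.001 0 0 0;0.95 0 0 0 0 0 0;0.95 0 0 0 0 0 0;0.95 0 0 0 0 0 0;0.95 0 0 0 0 0 0"

```text
clock: 22.82
position: [0.4418, -0.2569, 0.1188]
ee_rot: [3.124, 0.335, 0.0]
force: [-0.7, -1.2, -0.4]
width: 0.504
gripper_force: 0.0
```

send_rows --motion "0.95 0 0 0 0 0 0;0.95 0 0 0 0 0 0;0.95 0 0 0 0 0 0"

```text
clock: 23.2
position: [0.4421, -0.2577, 0.1189]
ee_rot: [3.123, 0.334, 0.001]
force: [0.7, -3.7, -0.1]
width: 0.321
gripper_force: 49.9
```

send_rows --motion "0.95 0 0 0.01 0 0 0;0.95 0 0 0.025 0 0 0;0.95 0 0 0.04 0 0 0;0.95 0 0 0.035 0 0 0;0.95 0 0.02 0.01 0 0 0"

```text
clock: 23.82
position: [0.442, -0.2373, 0.2403]
ee_rot: [3.123, 0.331, 0.003]
force: [0.2, 0.4, -3.7]
width: 0.321
gripper_force: 49.8
```

send_rows --motion "0.95 0.009 0.04 0 0 0 -6;0.95 0.009 0.04 0 0 0 -6;0.95 0.009 0.04 0 0 0 -6.4;0.95 0.009 0.04 0 0 0 0;0.95 0.009 0.04 0 0 0 0"

```text
clock: 24.45
position: [0.4853, -0.0341, 0.2375]
ee_rot: [-3.137, 0.167, 0.005]
force: [0.3, 0.0, -3.5]
width: 0.323
gripper_force: 49.8
```

send_rows --motion "0.95 0.009 0.04 0 0 0 0;0.95 0.009 0.04 0 0 0 0;0.95 0.009 0.04 0 0 0 0;0.95 0.009 0.04 0 0 0 0;0.95 0.009 0.04 0 0 0 0"

```text
clock: 25.08
position: [0.5299, 0.1654, 0.2372]
ee_rot: [3.136, -0.167, -0.005]
force: [0.6, 0.0, -3.8]
width: 0.32
gripper_force: 49.8
```

send_rows --motion "0.95 0.009 0.04 0 -0.8 -7.5 0;0.95 0.006 0.04 0 -0.8 -7.5 0;0.95 0 0.014 0 -0.8 -7.5 0;0.95 0 0 0 -0.8 -7.5 0;0.95 0 0 0 0 0 0"

```text
clock: 25.7
position: [0.5434, 0.2594, 0.2297]
ee_rot: [3.032, -0.15, 0.666]
force: [-0.4, -0.5, -2.7]
width: 0.322
gripper_force: 49.8
```

Run:
```python
from cell import arm
from h import *
from scipy.spatial.transform import Rotation as R
o=arm.observe();T=R.from_rotvec(o["ee_rot"]).as_matrix();print(o["position"],T.round(3))
a=np.deg2rad(-6.1);ex=np.array([np.cos(a),np.sin(a)]);ey=np.array([-ex[1],ex[0]]);b=np.array([.599,.2505])
g=o["position"]+T@[0,0,.08]
out=[]
for n in("top","scene"):
    m=arm.camera_model(n);p,d=arm.get_image(n);X=cloud(m,d)
    u,v=proj(m,g).astype(int);out.append(cv2.resize(p[max(v-75,0):v+75,u-100:u+100],(400,300)))
    L=(X-o["position"])@T   # tool coordinates
    k=(abs(L[...,1])<.012)&(L[...,2]>.069)&(L[...,2]<.14)&(abs(L[...,0])<.08)
    Q=X[k];l=np.c_[(Q[:,:2]-b)@ex,(Q[:,:2]-b)@ey,Q[:,2]]*1000
    print(n,len(l));print(l[np.argsort(l[:,0])][::max(1,len(l)//14)].round(1))
cv2.imwrite("pics/mix5.png",np.hstack(out))
```

```text
[0.54338628 0.25937847 0.22966058] [[ 0.903 -0.101  0.416]
 [-0.087 -0.995 -0.053]
 [ 0.42   0.012 -0.908]]
top 247
[[-13.2   3.4 172.8]
 [-10.2   7.2 174.2]
 [ -7.7  -5.6 169.4]
 [ -5.2  -8.6 168.2]
 [ -2.5  13.8 169.3]
 [  0.2  13.7 165.4]
 [  2.7   6.3 166.6]
 [  5.4   6.1 162.8]
 [  8.2   3.6 160.4]
 [ 11.2  12.  159. ]
 [ 13.9   7.  158.7]
 [ 17.3  -1.2 156.6]
 [ 20.   11.1 154.9]
 [ 22.5  -9.2 154.8]
 [ 25.6  -9.1 149.6]]
scene 600
[[-13.2  13.9 171.9]
 [ -7.9  -0.3 173.1]
 [ -5.7  -9.5 172.2]
 [ -1.8  -0.2 168.6]
 [  0.8   2.6 166.5]
 [  3.4  -5.7 162.3]
 [  6.3  -0.3 161.8]
 [  9.4   8.5 159.3]
 [ 12.5   7.6 161.7]
 [ 15.1  10.7 157.7]
 [ 18.5  12.3 155.7]
 [ 21.2  -1.2 142.3]
 [ 23.2  14.  155.1]
 [ 24.8   4.9 153.5]
 [ 27.6   4.4 153.8]]
```

View pics/mix5.png

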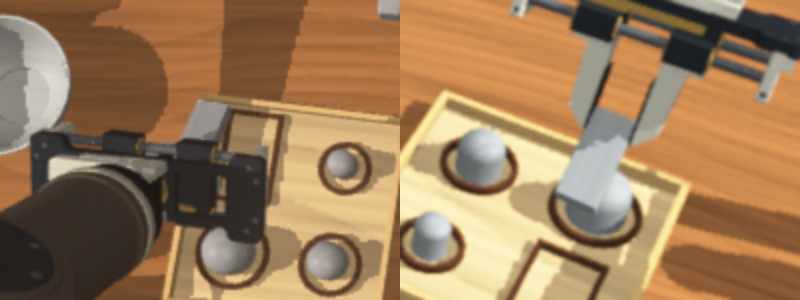

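send_rows --motion "0.95 0 -0.003 0 0 0 0;0.95 0 0 0 0 0 0"

```text
clock: 26.05
position: [0.5478, 0.2521, 0.2318]
ee_rot: [3.032, -0.165, 0.67]
force: [0.4, -0.2, -3.1]
width: 0.322
gripper_force: 49.8
```

Run:
```python
from cell import arm
from h import *
from scipy.spatial.transform import Rotation as R
o=arm.observe();T=R.from_rotvec(o["ee_rot"]).as_matrix();print(o["position"],T.round(3),o["joints"].round(3))
a=np.deg2rad(-6.1);ex=np.array([np.cos(a),np.sin(a)]);ey=np.array([-ex[1],ex[0]]);b=np.array([.599,.2505])
for n in("top","scene"):
    m=arm.camera_model(n);p,d=arm.get_image(n);X=cloud(m,d)
    L=(X-o["position"])@T
    k=(abs(L[...,1])<.02)&(L[...,2]>.050)&(L[...,2]<.15)&(abs(L[...,0])<.09)
    Q=X[k];l=np.c_[(Q[:,:2]-b)@ex,(Q[:,:2]-b)@ey,Q[:,2]]*1000
    i=(l[:,2]<165)&(l[:,2]>100)&(l[:,0]<20);print(n,"ends",np.percentile(l[:,0],[1,99]),"y",np.percentile(l[i][:,1],[2,98]),"zmin",np.percentile(l[:,2],2), np.polyfit(l[i][:,0],l[i][:,2],1))
```

```text
[0.54780388 0.25206688 0.23177503] [[ 0.901 -0.11   0.419]
 [-0.097 -0.994 -0.054]
 [ 0.422  0.008 -0.907]] [-0.808  0.332  0.168  1.997  0.486  0.555 -2.719]
top ends [-19.40820594  31.7783917 ] y [-20.82983375   8.84863647] zmin 148.88210070516095 [5.10288300e-02 1.59654218e+02]
scene ends [-28.45727683  31.30804584] y [-18.22842461  10.27895479] zmin 146.62023388232797 [-9.58776439e-02  1.63536057e+02]
```

send_rows --motion "0.95 0.009 0.003 -0.02 0 0 4;0.95 0 0 -0.03 0 0 0;0.95 0 0 -0.03 0 0 0;0.95 0 0 -0.02 0 0 0;0.95 0 0 0 0 0 0"

```text
clock: 26.78
position: [0.5555, 0.2563, 0.1303]
ee_rot: [3.049, -0.054, 0.672]
force: [-0.3, -0.5, -3.3]
width: 0.319
gripper_force: 49.8
```

Run:
```python
from cell import arm
from h import *
from scipy.spatial.transform import Rotation as R
o=arm.observe();T=R.from_rotvec(o["ee_rot"]).as_matrix();print(o["position"],T.round(3),o["joints"].round(3),o["force"])
out=[]
for n in("top","scene"):
    p,d=arm.get_image(n);s=(slice(190,340),slice(100,300)) if n=="top" else (slice(230,392),slice(365,581))
    out.append(cv2.resize(p[s],(400,300),interpolation=cv2.INTER_CUBIC))
cv2.imwrite("pics/mix6.png",np.hstack(out))
```

```text
[0.55547125 0.25627699 0.1302547 ] [[ 0.907 -0.037  0.42 ]
 [-0.029 -0.999 -0.025]
 [ 0.421  0.011 -0.907]] [-0.891  0.506  0.311  2.085  0.5    0.267 -2.712] [-0.2596007  -0.47211038 -3.26310309]
```

View pics/mix6.png

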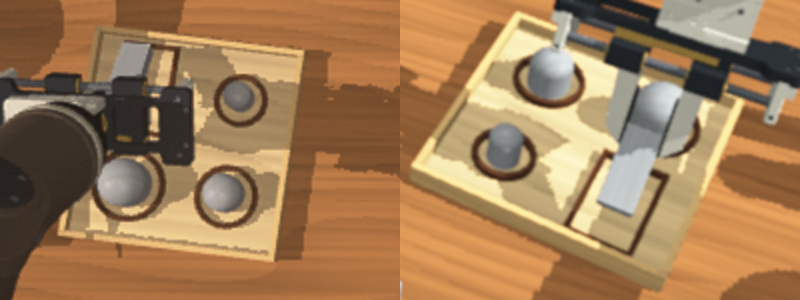

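send_rows --motion "0.95 0.005 0 -0.01 0 4 2;0.95 0 0 -0.01 0 0 0;0.95 0 0 -0.005 0 0 0;0.95 0 0 0 0 0 0"

```text
clock: 27.38
position: [0.5603, 0.2571, 0.1064]
ee_rot: [3.078, 0.001, 0.571]
force: [-0.8, 0.3, -2.2]
width: 0.322
gripper_force: 49.8
```

send_rows --motion "0.95 0 0 -0.003 0 0 0;0.95 0 0 -0.003 0 0 0;0.95 0 0 0 0 0 0"

```text
clock: 27.75
position: [0.5614, 0.2576, 0.1013]
ee_rot: [3.08, 0.001, 0.573]
force: [-2.9, -0.5, 4.2]
width: 0.317
gripper_force: 49.9
```

```bash
cat > see.py <<'E'
from cell import arm
from h import *
from scipy.spatial.transform import Rotation as R
o=arm.observe();T=R.from_rotvec(o["ee_rot"]).as_matrix();print(o["position"],T.round(3),o["joints"].round(3),o["force"])
a=np.deg2rad(-6.1);ex=np.array([np.cos(a),np.sin(a)]);ey=np.array([-ex[1],ex[0]]);b=np.array([.599,.2505])
for n in("top","scene"):
    m=arm.camera_model(n);p,d=arm.get_image(n);X=cloud(m,d);hsv=cv2.cvtColor(p,cv2.COLOR_BGR2HSV)
    L=X[...,:2]-b;x=L@ex*1000;y=L@ey*1000;z=X[...,2]*1000
    k=(abs(x)<48)&(abs(y)<32)&(hsv[...,1]<60)&(hsv[...,2]>70)&(z<70)&(z>9)
    print(n,k.sum(),"x",np.percentile(x[k],[2,98]).round(1),"y",np.percentile(y[k],[2,98]).round(1),"z",np.percentile(z[k],[2,50,98]).round(1))
    A=np.c_[x[k],y[k],np.ones(k.sum())];print("plane",np.linalg.lstsq(A,z[k],rcond=None)[0].round(3),cv2.minAreaRect(np.c_[x[k],y[k]].astype(np.float32)))
    cv2.imwrite(f"pics/see_{n}.png",p)
E
python3 see.py
```

```text
[0.56137126 0.25763563 0.10133406] [[ 0.933 -0.001  0.36 ]
 [ 0.002 -1.    -0.009]
 [ 0.36   0.009 -0.933]] [-0.757  0.553  0.179  2.043  0.457  0.283 -2.611] [-2.94276959 -0.54664941  4.20371409]
top 216 x [-12.6  40.2] y [-7.3 24.9] z [16.7 28.8 57.7]
plane [-6.7100e-01  9.0000e-03  4.4549e+01] ((12.808126449584961, 11.132225036621094), (37.96251678466797, 56.57426452636719), 88.5147705078125)
scene 1190 x [-18.4  38.5] y [-21.7  29.4] z [16.7 42.  67.9]
plane [-0.649 -0.103 46.29 ] ((-0.8210105895996094, 3.9195213317871094), (83.96467590332031, 57.558631896972656), 3.0419669151306152)
```

send_rows --motion "0.95 0 0 0.003 0 0 0;0.95 0 -0.004 0 0 0 -3;0.95 0 0 0 0 0 0;0.95 0 0 0 0 0 0"

```text
clock: 28.35
position: [0.5609, 0.2528, 0.1035]
ee_rot: [3.069, -0.08, 0.568]
force: [0.1, -0.2, -2.7]
width: 0.316
gripper_force: 49.8
```

send_rows --motion "0.95 0 0 -0.003 0 0 0;0.95 0 0 -0.002 0 0 0;0.95 0 0 -0.003 0 0 0;0.95 0 0 -0.003 0 0 0;0.95 0 0 0 0 0 0" --force 8

```text
clock: 28.98
position: [0.5611, 0.253, 0.0925]
ee_rot: [3.069, -0.08, 0.568]
force: [-1.0, 0.8, -1.8]
width: 0.325
gripper_force: 8.0
```

```bash
python3 see.py
```

```text
[0.56109118 0.25300379 0.09249235] [[ 0.932 -0.054  0.357]
 [-0.047 -0.999 -0.028]
 [ 0.358  0.01  -0.934]] [-0.786  0.572  0.217  2.047  0.44   0.274 -2.651] [-1.03400451  0.83304802 -1.83798447]
top 262 x [-15.2  42.7] y [-13.8  19.2] z [17.7 27.8 62.4]
plane [-0.462  0.157 39.002] ((12.656669616699219, 3.362333297729492), (36.916351318359375, 67.59235382080078), 78.9382553100586)
scene 1322 x [-20.1  42.3] y [-28.9  29.3] z [14.5 38.  67.9]
plane [-5.5300e-01 -3.0000e-02  4.2126e+01] ((2.6647186279296875, 1.7004814147949219), (84.25492858886719, 63.601200103759766), 5.079116344451904)
```

send_rows --motion "0.95 -0.001 0 -0.003 0 0 0;0.95 -0.001 0 -0.003 0 0 0;0.95 -0.001 0 -0.003 0 0 0;0.95 0 0 0 0 0 0"

```text
clock: 29.58
position: [0.5579, 0.2529, 0.0834]
ee_rot: [3.069, -0.08, 0.568]
force: [-1.2, -0.2, -1.7]
width: 0.326
gripper_force: 8.0
```

send_rows --motion "0.6 0 0 0 0 0 0;0.5 0 0 0 0 0 0;0.5 0 0 0 0 0 0;0.5 0 0 0 0 0 0"

```text
clock: 30.08
position: [0.5581, 0.2529, 0.0838]
ee_rot: [3.069, -0.08, 0.569]
force: [0.0, -0.4, 0.2]
width: 0.502
gripper_force: 0.0
```

send_rows --motion "0.5 -0.01 0 0.02 0 0 0;0.5 -0.01 0 0.04 0 0 0;0.5 0 0 0.05 0 7 0;0.5 -0.03 0 0.04 0 7 0;0.5 -0.03 -0.04 0.03 0 7 0"

```text
clock: 30.7
position: [0.4775, 0.2153, 0.2663]
ee_rot: [3.116, -0.066, -0.003]
force: [1.1, -1.4, -1.4]
width: 0.498
gripper_force: 0.0
```

send_rows --motion "0.5 0 -0.06 0 0 0 0;0.5 0 -0.06 0 0 0 0;0.5 0 -0.06 0 0 0 0;0.5 0 -0.06 0 0 0 0;0.5 0 -0.06 0 0 0 0"

```text
clock: 31.32
position: [0.4777, -0.0891, 0.264]
ee_rot: [3.112, -0.073, 0.001]
force: [0.1, -0.0, -0.2]
width: 0.5
gripper_force: 0.0
```

```bash
python3 see.py
python3 - <<'E'
import cv2,numpy as np
p=cv2.imread("pics/see_top.png");q=cv2.imread("pics/see_scene.png")
cv2.imwrite("pics/mix7.png",np.vstack([np.hstack([cv2.resize(p[195:325,120:293],(400,300)),cv2.resize(q[230:392,365:581],(400,300))]),np.hstack([cv2.resize(p,(400,300)),cv2.resize(q,(400,300))])]))
E
```

```text
[ 0.47774635 -0.08912468  0.26401784] [[ 0.999 -0.047 -0.   ]
 [-0.047 -0.998 -0.029]
 [ 0.001  0.029 -1.   ]] [ 0.012  0.236  0.054  1.947  0.019  0.957 -1.565] [ 0.14546935 -0.02610416 -0.20016214]
top 496 x [-29.4  38. ] y [-15.4  14.9] z [12.8 21.2 25.4]
plane [-4.0000e-03  3.9000e-02  2.1055e+01] ((4.647371292114258, 0.08358001708984375), (70.63624572753906, 31.624393463134766), 3.861893653869629)
scene 811 x [-28.5  40.4] y [-13.6  15.9] z [11.5 22.5 25.7]
plane [-5.2000e-02 -8.0000e-03  2.2343e+01] ((5.759590148925781, 0.7265377044677734), (79.05425262451172, 31.81424903869629), 0.9977710843086243)
```

View pics/mix7.png

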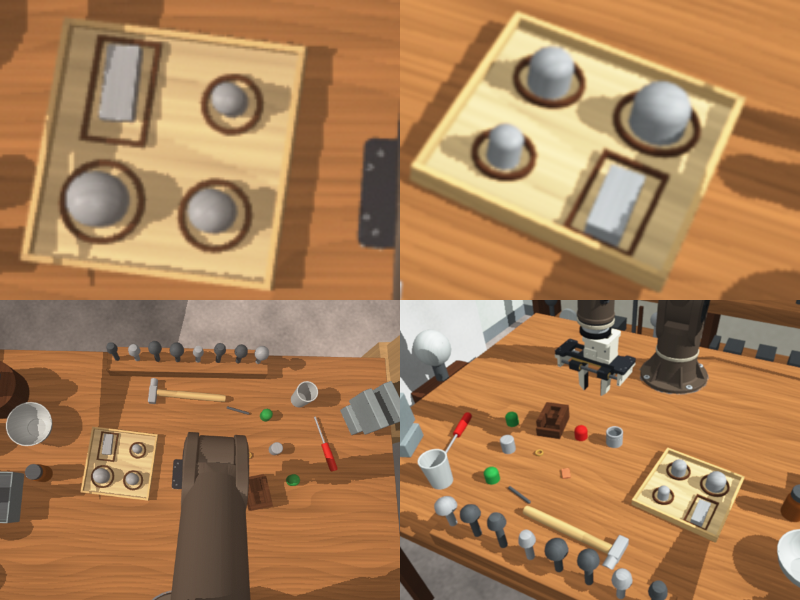

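The block lies flat in the bay, with its top at about 22 mm, spanning x -29 to 39 and y ±15 mm inside the ±45 by ±25 mm frame. The domes stand in their seats, and the look-alikes are untouched. The gripper is clear, so I'm handing in.

```bash
python3 -c "
from cell import arm
print(arm.sign_off())"
```

```text
the job is handed in; nothing more can be done
None
```

I handed in the job: the three domes stand in the seats of their own size, the bench block lies flat in the bay, and the look-alikes look untouched in the final views.

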